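Park the glass scraper and open the polish bottle

TASK

The glass top of the drinks trolley has been scraped clean and is ready for polishing: first slide the scraper, blade first, fully home into the slot of the wooden block and let go of it. Then open the polish bottle: press its push-and-turn safety cap down, twist it anticlockwise while it is down until it comes free, and lift it. Finish still gripping the cap, holding it upright and still about 8 cm straight above where it sat; leave the barware alone.

Things in the scene. Friction and masses are not known exactly. Their poses are not given: they have to be found in the camera images.
- scraper: Flat scraper lying loose on the glass, about 0.12 kg. Origin: centre of the underside of its wooden handle; x towards the blade, z up. Handle 80 mm long (x -40 to +40), 24 wide, 22 high. Steel blade ahead of it: x +40 to +110, 40 wide, 4 thick, undersides flush. It balances at about x = +35 mm.
- blade_edge (a point): Middle of the scraper's front blade edge, half way up its thickness: (110, 0, 2) mm in the scraper's frame; axes as the scraper's.
- block: Fixed pale wooden block, 70 mm deep (x -35 to +35), 76 wide, 32 high. Origin: centre of its underside; x points into the slot, z up. Level slot from the mouth at x = -35 to a back wall at x = +25: 48 wide, floor 10 and roof 18 mm above the glass, roof edge flared. An apron level with the floor sticks out to x = -55. Block and bottle can swap sides.
- slot_mouth (a point): Middle of the slot's mouth: (-35, 0, 14) mm in the block's frame; axes as the block's. With the blade fully home the handle's front is 10 mm before the mouth, over the apron.
- bottle: White plastic bottle of polish, fixed in a steel cup (88 mm across, 30 high): it neither turns nor moves. Origin: centre of the underside, z up. Body 76 mm across up to 62 mm, then a sloping shoulder to a neck 28 mm across that begins at 86 mm; mouth at 114 mm. Hidden neck flange (42 mm across, under the cap) with two gaps for the cap's lugs.
- cap: Black ribbed round cap, 54 mm across, 40 high, 45 g. Origin: centre of its lower rim, z up; starts 98 mm above the bottle's origin, x along the bottle's x. Grip its upper part (25 to 40 mm up), from any side. Push 4 to 7 mm down against a spring (6 N to start, 10 N at 4 mm), keep it down, turn 60 degrees (52 to 68) anticlockwise from above, to a stop near 68: then it lifts off.
- valve (a joint): Spring-loaded plunger in the bottle's mouth that the cap pushes down: metres pushed, about 0 with the cap locked, -0.0015 with the cap off, 0.008 fully down. Above 0.0035 the cap can turn.
- shaker: Stainless cocktail shaker, 88 mm across, 188 mm high, bystander. Origin: centre of its underside.
- tumbler: Clear tumbler, 82 mm across, 88 mm high, bystander. Origin: centre of its underside.
- jigger: Double-cone chrome jigger, 46 mm across, 85 mm high, bystander. Origin: centre of its underside.
There are look-alikes about, which are no part of the job. What is shaped like the scraper but orange is not meant. What is shaped like the bottle but red is not meant.

How it is judged:
By the outcome, as a careful person would: the job done as asked, in the order asked, and still so for the second after the job is handed in, while the arm keeps its last pose, push and grip.
It also fails if it takes over 58 s, if anything falls off the work surface, if the arm or the gripper's body presses on something with over 40 N, if the wrist force passes 120 N, or if a joint passes its speed limit or range.

ROBOT

A 6-joint arm with a two-finger parallel gripper is mounted at the origin on the work surface. World frame = base frame: x ahead of the robot, y to its left, z up, the work surface at z = 0. Lengths are in mm, angles in degrees, forces in N, time in s.
With the tool pointing down it reaches from about 275 to 825 mm from the base axis. Payload 5.2 kg.
Tool frame: the origin (TCP) lies between the finger pads; the fingertips stand 25 mm ahead of it and the grasp point (between the pads) lies 6 mm ahead of it (env.tcp_to_tips is the distance from the TCP to the fingertips, in mm); z points along the fingers, y is the line along which they close (so a half turn about z gives the same grasp; the last joint's range is limited). The gripper opens to 93 mm and grips with 3 to 60 N. Pads are 15 mm wide; open, the fingers measure 128 mm over their backs; the gripper's body (75 mm by 188 mm) begins 65 mm behind the grasp point.
Start: joints at [-77.338, 14.817, 87.949, -0, 77.235, -11.62], TCP at [226.196, -501.339, 243.653] pointing down, gripper open.
Joint ranges: [-179.93, 179.93], [-52.35, 119.4], [10.71, 147.94], [-69.91, 249.91], [12.55, 155.21], [-178.61, 178.61]. Speed limits (degrees/s): [147.25, 147.25, 180, 180, 180, 180].

INTERFACE

Orientations are given as [roll, pitch, yaw] about the fixed x, y, z axes, in that order (R = Rz(yaw) Ry(pitch) Rx(roll)).
In Python, from rig import monitor, read_camera, env gives the robot as it stands.
- The arm moves only by the tool step_arm, never from a script. Its arguments are lists of equal length, an entry for each row: "dp": the shift along the tool's x, y, z normalised to -1 to 1, where 1 is 0.15 m, a list of three; "rot": the turn, a rotation vector about the tool's x, y, z normalised to -1 to 1, where 1 is 4 degrees, a list of three; "jaw": the closure, from -1 (fully open) to 1 (shut). A call has 1 to 8 rows; each row shifts and turns the commanded pose from where the row before left it, along the tool's axes as they then stand; what a row does not reach is not made up. A row lasts 1/12 s, in which the tool goes at most 41.7 mm and 7.16 degrees, less where a joint would pass 70% of its speed; a pose out of reach is approached as far as the arm can. A call with a number of a shift or a turn outside -1 to 1 is refused whole. A call with a gripper value outside its range is refused whole. The fingers move at their own pace and stop on an object; the grip force is fixed at half the most. Time passes only in rows, so rows that do not move let the fingers close. It gives the time, the measured TCP pose, the force, the opening and the grip force at its end, in the units of the state.
- monitor.get_state(): the state, without advancing time (a new reading comes with each control period).
- read_camera(name): name is "side" or "top"; returns a dict with "color" (400x640x3 uint8, red, green, blue), "fov_y" (degrees; the focal length in pixels is half the picture's height over the tangent of half this angle, whatever the lens; pixels are square), "cx", "cy" (the principal point, pixels), "position" and "orientation" of the camera in the world. Camera axes: x right, y up, looking along -z (the intrinsics and any distortion apply to the point x, -y, -z); pixel columns grow to the right and rows downward; lengths in mm; the calibration is good to about 2 mm. A picture is of the moment at which its call begins. There is no depth.
- env.hand_in(): hands the job in; it is judged then, once.
The state is a dict: "clock": time; "joint_positions": joint angles; "joint_vel": joint speeds; "joint_torque": joint torques, N m; "ee_pos": TCP position; "orientation": TCP orientation; "force": force on the tool from outside, world axes, zero at the start; "wrist_torque": the same for the moment, N m; "grip_width": opening from 0.0 (shut) to 1.0 (fully open); "gripper_force": force on a finger pad.
Only numpy, scipy, OpenCV 4.12 (cv2) and the standard library are available. Lean on these libraries where they do the work, as an engineer would, in place of code of your own. Each camera call takes 0.05 s, during which the arm holds its last target. There are 200 camera calls.

## Working session

There is one attempt and no reset: what is moved stays moved. The work goes in short steps, Python scripts to look and compute and a tool call to move; the robot and the scene stay as the last step left them, time stands still between calls to the robot, and variables do not carry over. Pictures are saved under pics/ and viewed, at most 10 in all, crops included, and the job is handed in when it is done.

Besides the shell and the picture viewer there is one more tool, called after "Call:" as name(argument=value, ...) on one line, values as JSON. step_arm: Moves the arm, as the interface text tells. Its arguments: {"type":"object","properties":{"dp":{"type":"array","items":{"type":"array","items":{"type":"number"}}},"rot":{"type":"array","items":{"type":"array","items":{"type":"number"}}},"jaw":{"type":"array","items":{"type":"number"}}},"required":["dp","rot","jaw"]}

```bash
mkdir -p pics; ls; python3 - <<'E'
from rig import monitor, read_camera, env
import cv2
for n in ("side","top"):
    c=read_camera(n)
    cv2.imwrite(f"pics/{n}0.png",c["color"][:,:,::-1])
    print(n,{k:v for k,v in c.items() if k!="color"})
print(monitor.get_state())
E
```

```text
pics
side {'fov_y': 50.748482442599254, 'cx': 320.29884173588187, 'cy': 209.06630250315902, 'position': array([580.51094046, 838.51047189, 635.86496801]), 'orientation': array([  58.97536159,    0.93285138, -177.90659466])}
top {'fov_y': 50.1558926638497, 'cx': 314.33406164703877, 'cy': 196.99438450629242, 'position': array([ 482.01528806,  -39.1561098 , 1106.59271096]), 'orientation': array([  6.90482178,  -0.52901332, -91.24920345])}
{'clock': 0.1, 'joint_positions': array([-7.73378546e+01,  1.48538717e+01,  8.80024531e+01,  2.13460074e-03,
        7.72350144e+01, -1.16202208e+01]), 'joint_vel': array([-0.05782249, -0.1493328 , -0.15844787, -0.03313354,  0.09570562,
       -0.00175978]), 'joint_torque': array([ 1.54878526e-03, -4.38214302e+01, -2.84643084e+01,  7.20483041e-02,
        3.62914964e-02, -6.16193211e-05]), 'ee_pos': array([ 226.10909589, -500.89775736,  242.92868402]), 'orientation': array([-1.79910952e+02, -2.04363097e-02,  2.42818770e+01]), 'force': array([-0.52335687, -0.13511567, -0.51559237]), 'wrist_torque': array([-0.01921743, -0.03722169,  0.01098005]), 'gripper_force': 0.0, 'grip_width': 0.9981908085364788}
```

View pics/top0.png

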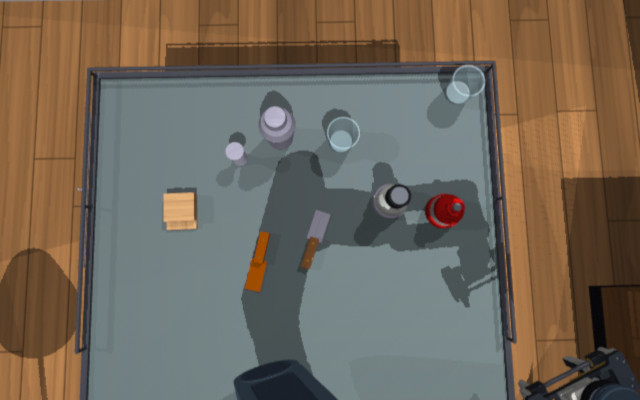

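View pics/side0.png

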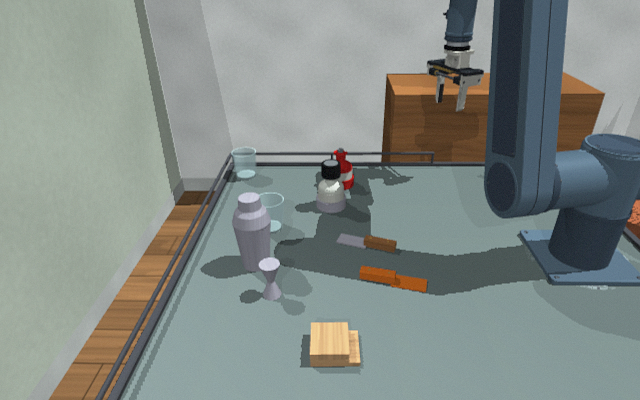

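Top picture: the brown-handled scraper is at about (314,238) with its grey blade at (318,222). The orange look-alike is at (257,262). The white bottle with the black cap is at (391,200), and the red look-alike is at (445,210). The pale block is at (180,211), with its apron facing the robot. The side view agrees: scraper (368,243), bottle (330,185), block (333,345). I choose the brown/grey scraper and the white bottle with the black cap, and will check both in a close crop.

```bash
cat > h.py <<'E'
import numpy as np, cv2
from scipy.spatial.transform import Rotation as R
from rig import monitor, read_camera, env
def cam(n):
    c=read_camera(n); c["R"]=R.from_euler("xyz",c["orientation"],degrees=True).as_matrix()
    c["f"]=c["color"].shape[0]/2/np.tan(np.radians(c["fov_y"]/2)); return c
def w2p(c,P):
    q=(np.atleast_2d(P)-c["position"])@c["R"]
    return np.c_[c["cx"]+c["f"]*q[:,0]/-q[:,2], c["cy"]+c["f"]*q[:,1]/q[:,2]]
def p2w(c,uv,z):
    uv=np.atleast_2d(uv).astype(float)
    d=np.c_[(uv[:,0]-c["cx"])/c["f"],-(uv[:,1]-c["cy"])/c["f"],-np.ones(len(uv))]@c["R"].T
    return c["position"]+d*((z-c["position"][2])/d[:,2])[:,None]
E
python3 - <<'E'
from h import *
t=cam("top"); s=cam("side")
print({k:s[k] for k in s if k not in("color","R")}.keys())
a=cv2.resize(t["color"][190:290,150:330],None,fx=4,fy=4,interpolation=cv2.INTER_CUBIC)
b=cv2.resize(t["color"][170:235,350:480],None,fx=3,fy=3,interpolation=cv2.INTER_CUBIC)
d=cv2.resize(s["color"][150:210,300:400],None,fx=3,fy=3,interpolation=cv2.INTER_CUBIC)
o=np.zeros((600,720,3),np.uint8); o[:400]=a; o[400:595,:390]=b; o[400:580,400:700]=d
cv2.imwrite("pics/crop1.png",o[:,:,::-1])
E
```

```text
dict_keys(['fov_y', 'cx', 'cy', 'position', 'orientation', 'f'])
```

View pics/crop1.png

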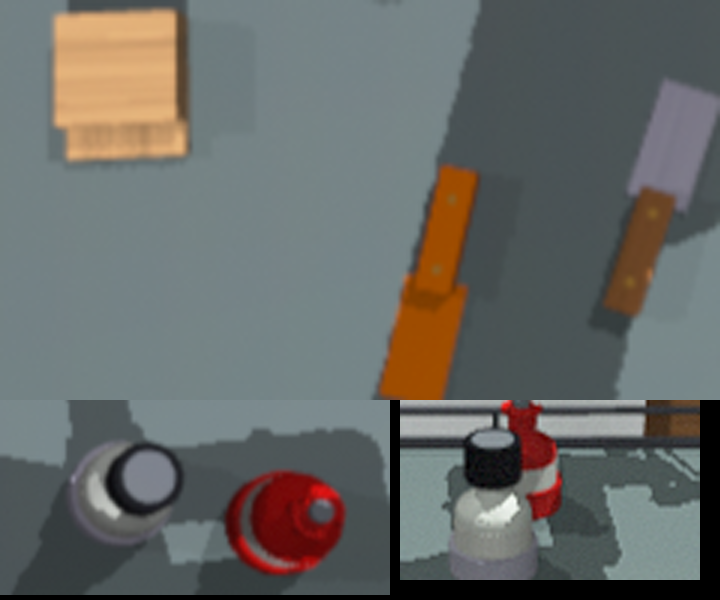

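The crop confirms the choice. The brown handle with grey blade has handle-top corners at crop (643,187), (677,195), (636,316) and (604,305). The block top is at (54,14)–(180,122), and the black cap with grey top is on the white bottle. Next I fit the poses.

```bash
cat > fit.py <<'E'
from h import *
from scipy.optimize import least_squares
def fit(cs,pts,uvs,x0):
    def f(x):
        T=R.from_euler("z",x[2],degrees=True).as_matrix()
        return np.concatenate([(w2p(c,p@T.T+[x[0],x[1],0])-u).ravel() for c,p,u in zip(cs,pts,uvs)])
    r=least_squares(f,x0,x_scale=[10,10,5]); return r.x, np.abs(r.fun).max()
E
python3 - <<'E'
from fit import *
t=cam("top"); s=cam("side")
C=lambda a:(np.array(a,float)+.5)/4-.5+[150,190]
# x forward = image up; left(y+)=image left
scr=np.array([[40,12,22],[40,-12,22],[-40,-12,22],[-40,12,22],[110,20,4],[110,-20,4],[40,20,4],[40,-20,4]],float)
us=C([[643,187],[677,195],[636,316],[604,305],[666,79],[722,98],[628,192],[683,210]])
x,e=fit([t],[scr],[us],[480,-10,-15]); print("scraper",x,e)
blk=np.array([[35,38,32],[35,-38,32],[-35,-38,32],[-35,38,32],[-55,-38,10]],float)
ub=C([[54,14],[178,10],[180,122],[56,127],[187,155]])
b,e=fit([t],[blk[:4]],[ub[:4]],[530,240,0]); print("block",b,e)
T=R.from_euler("z",x[2],degrees=True).as_matrix()
print("side pred scraper",w2p(s,scr@T.T+[x[0],x[1],0]).round(1).tolist())
T=R.from_euler("z",b[2],degrees=True).as_matrix()
print("side pred blk",w2p(s,blk@T.T+[b[0],b[1],0]).round(1).tolist())
# cap top: dark ring+grey; crop scale3 center
cc=(np.array([145,478-400])+.5)/3-.5+[350,170]
cp=p2w(t,cc,138)[0]; print("cap top",cc,cp, "side",w2p(s,cp),w2p(s,cp-[0,0,138]))
cs=(np.array([492-400,438-400])+.5)/3-.5+[300,150]
print("cap side", cs,p2w(s,cs,138))
im=s["color"]; g=cv2.resize(im[220:300,310:440],None,fx=5,fy=5,interpolation=cv2.INTER_CUBIC)
g2=cv2.resize(im[310:375,300:370],None,fx=3,fy=3,interpolation=cv2.INTER_CUBIC)
o=np.zeros((600,650,3),np.uint8);o[:400]=g;o[400:595,:210]=g2
cv2.imwrite("pics/crop2.png",o[:,:,::-1])
E
```

```text
scraper [471.59885481 -36.4233319  -19.69334633] 2.1208343493829602
block [594.50539918 289.70093079   1.3889364 ] 0.5545367602164504
side pred scraper [[363.5, 238.4], [366.3, 233.4], [397.0, 239.7], [394.8, 244.9], [336.4, 240.4], [341.5, 232.2], [362.4, 246.0], [366.9, 237.5]]
side pred blk [[309.3, 352.1], [310.7, 320.4], [346.9, 320.3], [348.7, 352.0], [357.0, 328.4]]
cap top [398.         195.66666667] [ 598.19252057 -242.11779185  138.        ] side [[330.96508121 162.47306637]] [[331.11575747 204.89516822]]
cap side [330.33333333 162.33333333] [[ 599.97861436 -243.04701783  138.        ]]
```

View pics/crop2.png

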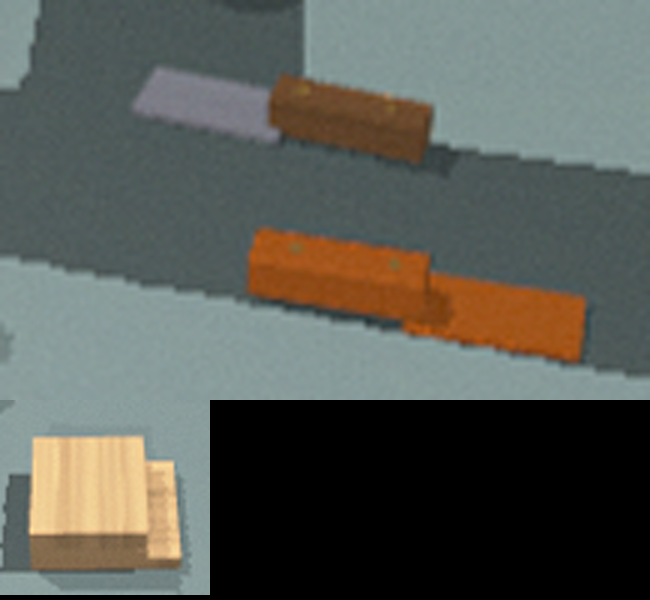

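The side crop shows the scraper's blade front-left corner at crop (134,109), its handle top spanning (285,75) to (420,128), and the block top at (32,437)–(147,534). Next is a joint fit with both cameras.

```bash
python3 - <<'E'
from fit import *
t=cam("top"); s=cam("side")
C=lambda a:(np.array(a,float)+.5)/4-.5+[150,190]
S=lambda a:(np.array(a,float)+.5)/5-.5+[310,220]
B=lambda a:(np.array(a,float)-[0,400]+.5)/3-.5+[300,310]
scr=np.array([[40,12,22],[40,-12,22],[-40,-12,22],[-40,12,22],[110,20,4],[40,20,4],[40,-20,4]],float)
us=C([[643,187],[677,195],[636,316],[604,305],[666,79],[628,192],[683,210]])
sc2=np.array([[40,12,22],[40,-12,22],[-40,-12,22],[-40,12,22],[110,20,4],[110,-20,4],[40,20,4]],float)
us2=S([[270,97],[285,75],[433,103],[420,130],[134,107],[155,66],[278,140]])
blk=np.array([[35,38,32],[35,-38,32],[-35,-38,32],[-35,38,32]],float)
ub=C([[54,14],[178,10],[180,122],[56,127]])
ub2=B([[30,535],[32,437],[144,437],[147,534]])
for n,p1,u1,p2,u2,x0 in(("scr",scr,us,sc2,us2,[480,-30,-15]),("blk",blk,ub,blk,ub2,[590,290,0])):
    for cs,ps,uu in(([t],[p1],[u1]),([s],[p2],[u2]),([t,s],[p1,p2],[u1,u2])):
        x,e=fit(cs,ps,uu,x0); print(n,x.round(1),round(e,2))
E
```

```text
scr [471.4 -36.3 -20. ] 2.07
scr [471.5 -33.3 -18.9] 2.7
scr [471.4 -35.7 -19.5] 2.73
blk [594.5 289.7   1.4] 0.55
blk [594.1 294.6   1.4] 0.48
blk [594.3 292.3   1.4] 1.48
```

Call:
step_arm(dp=[[0,0,0],[0,0,0],[0,0,0],[0,0,0],[0,0,0],[0,0,0],[0,0,0],[0,0,0]], rot=[[0,0,1],[0,0,1],[0,0,1],[0,0,1],[0,0,1],[0,0,1],[0,0,1],[0,0,1]], jaw=[-1,-1,-1,-1,-1,-1,-1,-1])

```text
clock: 1.07
ee_pos: [226.2, -501.3, 243.7]
orientation: [180.0, -0.0, -7.9]
force: [-0.4, 0.4, -0.6]
grip_width: 0.996
gripper_force: 0.0
```

Call:
step_arm(dp=[[0,0,0],[0,0,0],[0,0,0],[0.04,-0.24,0],[0.04,-0.24,0],[0.04,-0.24,0],[0.04,-0.24,0],[0.04,-0.24,0]], rot=[[0,0,1],[0,0,1],[0,0,0.95],[0,0,0],[0,0,0],[0,0,0],[0,0,0],[0,0,0]], jaw=[-1,-1,-1,-1,-1,-1,-1,-1])

```text
clock: 1.73
ee_pos: [315.0, -340.2, 243.7]
orientation: [180.0, -0.0, -19.6]
force: [0.7, 0.7, 0.6]
grip_width: 0.999
gripper_force: 0.0
```

Call:
step_arm(dp=[[0.04,-0.24,0],[0.04,-0.24,0],[0.04,-0.24,0],[0.04,-0.24,0],[0.04,-0.24,0.15],[0.04,-0.24,0.2],[0.04,-0.24,0.2],[0.04,-0.24,0.2]], rot=[[0,0,0],[0,0,0],[0,0,0],[0,0,0],[0,0,0],[0,0,0],[0,0,0],[0,0,0]], jaw=[-1,-1,-1,-1,-1,-1,-1,-1])

```text
clock: 2.4
ee_pos: [450.1, -97.0, 141.9]
orientation: [180.0, -0.1, -19.5]
force: [0.5, -1.2, 0.3]
grip_width: 0.998
gripper_force: 0.0
```

Call:
step_arm(dp=[[0.04,-0.24,0],[0.04,-0.1,0],[0,0,0]], rot=[[0,0,0],[0,0,0],[0,0,0]], jaw=[-1,-1,-1])

```text
clock: 2.65
ee_pos: [479.0, -51.8, 142.0]
orientation: [-179.9, 0.0, -19.3]
force: [0.5, -1.1, 0.2]
grip_width: 1.001
gripper_force: 0.0
```

Call:
step_arm(dp=[[0.016,-0.084,0.2],[0,0,0.2],[0,0,0.14],[0,0,0]], rot=[[0,0,0],[0,0,0],[0,0,0],[0,0,0]], jaw=[-1,-1,-1,-1])

```text
clock: 2.98
ee_pos: [481.0, -43.1, 58.0]
orientation: [180.0, 0.4, -19.5]
force: [-0.4, -1.3, 0.1]
grip_width: 1.001
gripper_force: 0.0
```

```bash
python3 - <<'E'
from h import *
t=cam("top"); s=cam("side")
st=monitor.get_state(); p=st["ee_pos"]; print(p,st["orientation"])
Rt=R.from_euler("xyz",st["orientation"],degrees=True).as_matrix()
for dy in(0,-46.5,46.5):
    q=p+Rt@[0,dy,25]; print(dy,w2p(t,q).round(1),w2p(s,q).round(1))
a=cv2.resize(t["color"][190:290,250:390],None,fx=4,fy=4,interpolation=cv2.INTER_CUBIC)
b=cv2.resize(s["color"][180:280,320:480],None,fx=4,fy=4,interpolation=cv2.INTER_CUBIC)[:200*2]
o=np.zeros((800,640,3),np.uint8);o[:400,:560]=a;o[400:]=b
o=cv2.resize(o,None,fx=.75,fy=.75,interpolation=cv2.INTER_AREA)
cv2.imwrite("pics/g1.png",o[:,:,::-1])
E
```

```text
[483.68983449 -43.98562899  61.49150198] [ 1.79985554e+02  7.63512532e-02 -1.95516490e+01]
0 [[312.3 248. ]] [[375.5 232.5]]
-46.5 [[294.6 242.1]] [[370.4 242.7]]
46.5 [[330.1 254. ]] [[380.2 223.1]]
```

View pics/g1.png

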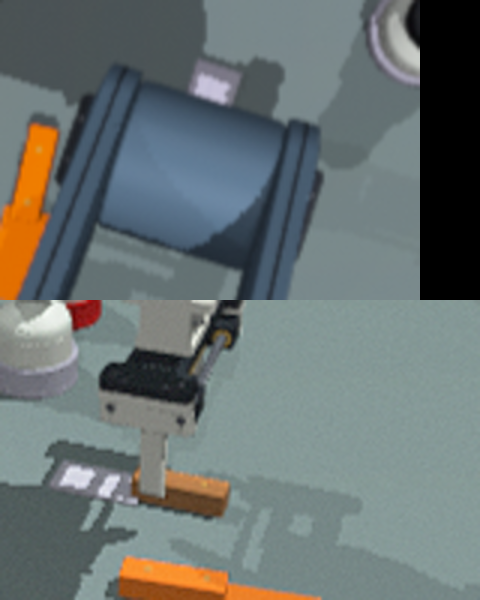

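The picture shows the gripper straddling the scraper's handle near its front. The near fingertip is at side pixel about (372,246), clear of the orange look-alike. I go down and grip.

Call:
step_arm(dp=[[0,-0.02,0.12],[0,0,0.1],[0,0,0],[0,0,0]], rot=[[0,0,0],[0,0,0],[0,0,0],[0,0,0]], jaw=[-1,-1,-1,-1])

```text
clock: 3.42
ee_pos: [485.7, -41.2, 29.6]
orientation: [180.0, -0.1, -19.5]
force: [-0.5, -0.1, 0.5]
grip_width: 0.999
gripper_force: 0.0
```

Call:
step_arm(dp=[[0,0,0],[0,0,0],[0,0,0],[0,0,0],[0,0,0],[0,0,0],[0,0,0],[0,0,0]], rot=[[0,0,0],[0,0,0],[0,0,0],[0,0,0],[0,0,0],[0,0,0],[0,0,0],[0,0,0]], jaw=[1,1,1,1,1,1,1,1])

```text
clock: 4.08
ee_pos: [485.1, -40.5, 28.4]
orientation: [-180.0, 0.0, -19.5]
force: [-1.1, 0.4, 0.1]
grip_width: 0.475
gripper_force: 0.0
```

Call:
step_arm(dp=[[0,0,0],[0,0,0],[0,0,0],[0,0,0],[0,0,0],[0,0,0],[0,0,0],[0,0,0]], rot=[[0,0,0],[0,0,0],[0,0,0],[0,0,0],[0,0,0],[0,0,0],[0,0,0],[0,0,0]], jaw=[1,1,1,1,1,1,1,1])

```text
clock: 4.75
ee_pos: [485.1, -40.5, 28.4]
orientation: [180.0, 0.0, -19.5]
force: [-0.2, 0.7, -0.6]
grip_width: 0.254
gripper_force: 30.0
```

Call:
step_arm(dp=[[0,0,-0.1],[0,0,-0.2],[0,0,-0.2],[0,0,0],[0,0,0],[0,0,0],[0,0,0],[0,0,0]], rot=[[0,0,0],[0,0,0],[0,0,-1],[0,0,-1],[0,0,-1],[0,0,-1],[0,0,-1],[0,0,-0.22]], jaw=[1,1,1,1,1,1,1,1])

```text
clock: 5.42
ee_pos: [484.9, -40.5, 103.4]
orientation: [-180.0, 0.0, 1.5]
force: [-0.7, 0.4, -0.6]
grip_width: 0.259
gripper_force: 30.0
```

Call:
step_arm(dp=[[-0.02,-0.15,0],[-0.04,-0.22,0],[-0.04,-0.22,0],[-0.04,-0.22,0],[-0.04,-0.22,0],[-0.04,-0.22,0],[-0.04,-0.22,0],[-0.04,-0.22,0]], rot=[[0,0,0],[0,0,0],[0,0,0],[0,0,0],[0,0,0],[0,0,0],[0,0,0],[0,0,0]], jaw=[1,1,1,1,1,1,1,1])

```text
clock: 6.08
ee_pos: [433.4, 213.3, 103.4]
orientation: [180.0, 0.0, 1.3]
force: [0.6, 0.2, -0.8]
grip_width: 0.254
gripper_force: 30.0
```

Call:
step_arm(dp=[[-0.04,-0.22,0],[-0.01,-0.22,0],[0,-0.06,0.1],[0,0,0.1],[0,0,0.06],[0,0,0],[0,0,0],[0,0,0]], rot=[[0,0,0],[0,0,0],[0,0,0],[0,0,0],[0,0,0],[0,0,0],[0,0,0],[0,0,0]], jaw=[1,1,1,1,1,1,1,1])

```text
clock: 6.75
ee_pos: [425.4, 286.2, 64.9]
orientation: [-180.0, -0.0, 1.3]
force: [0.0, 0.2, -0.4]
grip_width: 0.26
gripper_force: 30.0
```

```bash
python3 - <<'E'
from h import *
t=cam("top"); s=cam("side")
st=monitor.get_state(); p=st["ee_pos"]; print(p,st["orientation"],st["force"],st["grip_width"])
a=cv2.resize(t["color"][180:310,120:270],None,fx=3,fy=3,interpolation=cv2.INTER_CUBIC)
b=cv2.resize(s["color"][270:400,290:490],None,fx=4,fy=4,interpolation=cv2.INTER_CUBIC)
np.savez("g2.npz",t=t["color"],s=s["color"])
cv2.imwrite("pics/g2.png",b[:,:,::-1]);cv2.imwrite("pics/g2t.png",a[:,:,::-1])
E
```

```text
[425.6250178  286.36737776  65.22065345] [-1.79969548e+02 -7.85008615e-02  1.28879927e+00] [ 0.01052886 -0.72626074 -0.15118237] 0.2541273836959353
```

View pics/g2.png

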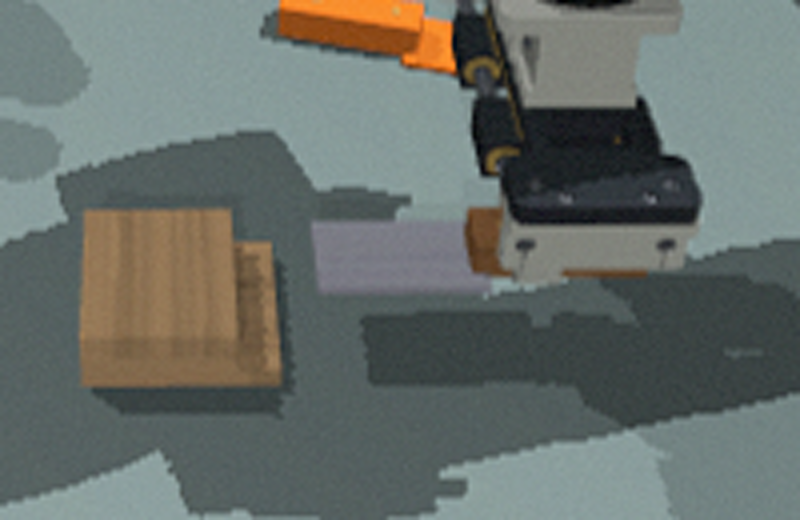

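View pics/g2t.png

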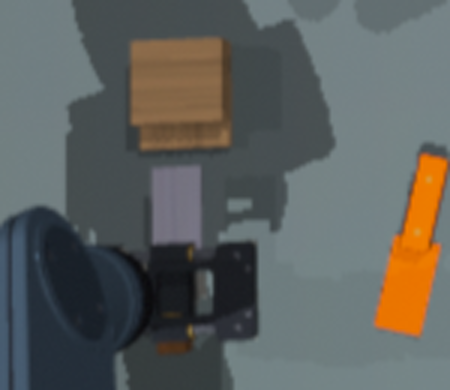

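The blade is held level and pointed at the mouth. Its front corners are at side crop (312,222)/(319,293) and top crop (152,166)/(201,165). I compute the relative lateral offset per camera.

```bash
python3 - <<'E'
from fit import *
t=cam("top"); s=cam("side")
C=lambda a:(np.array(a,float)+.5)/3-.5+[120,180]
S=lambda a:(np.array(a,float)+.5)/4-.5+[290,270]
blk=np.array([[35,38,32],[35,-38,32],[-35,-38,32],[-35,38,32]],float)
ub=C([[131,40],[222,38],[223,122],[130,125]]); us=S([[81,338],[84,210],[231,208],[236,337]])
Z=40.6
print("T blade",p2w(t,C([[152,166],[201,165]]),Z).round(1).tolist())
print("S blade",p2w(s,S([[319,293],[312,222]]),Z).round(1).tolist())
for c,u in((t,ub),(s,us)): print(fit([c],[blk],[u],[594,291,1])[0].round(1))
# z by triangulating blade front mid and block front top mid
def tri(u,v):
    A=[];b=[]
    for c,q in((t,u),(s,v)):
        d=p2w(c,q,0)[0]-c["position"]; d/=np.linalg.norm(d); P=np.eye(3)-np.outer(d,d); A.append(P); b.append(P@c["position"])
    return np.linalg.lstsq(np.vstack(A),np.hstack(b),rcond=None)[0].round(1)
print(tri(C([152,166]),S([319,293])),tri(C([201,165]),S([312,222])))
for i,j in zip(ub,us[[0,1,2,3]]): print(tri(i,j))
E
```

```text
T blade [[523.4, 307.0, 40.6], [523.4, 266.7, 40.6]]
S blade [[521.6, 312.9, 40.6], [522.2, 270.7, 40.6]]
[594.4 290.6   0.6]
[594.  293.8   1.6]
[522.3 308.7  35.9] [522.7 267.7  37.5]
[628.9 330.4  29.2]
[630.5 253.9  28.7]
[559.4 252.   29.5]
[558.6 329.4  30.2]
```

Call:
step_arm(dp=[[0,-0.01,0.08],[0,0,0.08],[0,0,0],[0.06,0,0],[0.08,0,0],[0.08,0,0],[0.04,0,0],[0,0,0]], rot=[[0,0,0],[0,0,0],[0,0,0],[0,0,0],[0,0,0],[0,0,0],[0,0,0],[0,0,0]], jaw=[1,1,1,1,1,1,1,1])

```text
clock: 7.62
ee_pos: [466.3, 289.2, 41.4]
orientation: [-179.9, -0.2, 1.3]
force: [0.2, 0.5, -0.9]
grip_width: 0.254
gripper_force: 30.0
```

Call:
step_arm(dp=[[0.03,0,0],[0.03,0,0],[0.03,0,0],[0,0,0]], rot=[[0,0,0],[0,0,0],[0,0,0],[0,0,0]], jaw=[1,1,1,1])

```text
clock: 7.95
ee_pos: [478.3, 289.5, 40.6]
orientation: [-180.0, -0.1, 1.4]
force: [-0.0, -0.1, -0.5]
grip_width: 0.254
gripper_force: 30.0
```

Call:
step_arm(dp=[[0.04,0,0],[0.04,0,0],[0.04,0,0],[0.04,0,0],[0.04,0,0],[0.03,0,0],[0,0,0]], rot=[[0,0,0],[0,0,0],[0,0,0],[0,0,0],[0,0,0],[0,0,0],[0,0,0]], jaw=[1,1,1,1,1,1,1])

```text
clock: 8.53
ee_pos: [513.1, 290.2, 40.5]
orientation: [-180.0, -0.1, 1.3]
force: [0.4, -0.4, -0.1]
grip_width: 0.257
gripper_force: 30.0
```

Call:
step_arm(dp=[[0.015,0,0],[0.01,0,0],[0,0,0]], rot=[[0,0,0],[0,0,0],[0,0,0]], jaw=[1,1,1])

```text
clock: 8.78
ee_pos: [515.6, 290.3, 40.4]
orientation: [-180.0, -0.0, 1.4]
force: [-0.0, -0.2, -0.9]
grip_width: 0.256
gripper_force: 30.0
```

Call:
step_arm(dp=[[0.01,0,0],[0.01,0,0],[0,0,0]], rot=[[0,0,0],[0,0,0],[0,0,0]], jaw=[1,1,1])

```text
clock: 9.03
ee_pos: [518.8, 290.4, 40.5]
orientation: [-180.0, -0.0, 1.4]
force: [-0.3, -0.3, -0.5]
grip_width: 0.254
gripper_force: 30.0
```

Call:
step_arm(dp=[[0.01,0,0],[0.01,0,0],[0,0,0]], rot=[[0,0,0],[0,0,0],[0,0,0]], jaw=[1,1,1])

```text
clock: 9.28
ee_pos: [521.9, 290.5, 40.5]
orientation: [-180.0, -0.0, 1.4]
force: [1.2, -0.2, -0.5]
grip_width: 0.256
gripper_force: 30.0
```

Call:
step_arm(dp=[[0.01,0,0],[0,0,0]], rot=[[0,0,0],[0,0,0]], jaw=[1,1])

```text
clock: 9.45
ee_pos: [522.6, 290.4, 40.2]
orientation: [180.0, 0.1, 1.4]
force: [-1.1, 0.9, -1.0]
grip_width: 0.253
gripper_force: 30.0
```

Call:
step_arm(dp=[[0.01,0,0],[0,0,0]], rot=[[0,0,0],[0,0,0]], jaw=[1,1])

```text
clock: 9.62
ee_pos: [522.7, 290.4, 39.9]
orientation: [180.0, 0.2, 1.4]
force: [-4.8, 0.7, 0.2]
grip_width: 0.254
gripper_force: 30.0
```

Call:
step_arm(dp=[[0.008,0,0],[0,0,0.007],[0,0,0.006],[0,0,0]], rot=[[0,0,0],[0,0,0],[0,0,0],[0,0,0]], jaw=[1,1,1,1])

```text
clock: 9.95
ee_pos: [522.7, 290.4, 38.3]
orientation: [179.9, 0.3, 1.4]
force: [-9.9, -1.6, 5.8]
grip_width: 0.257
gripper_force: 30.0
```

Call:
step_arm(dp=[[0,0,0],[0,0,0],[0,0,0],[0,0,0],[0,0,0],[0,0,0],[0,0,0],[0,0,0]], rot=[[0,0,0],[0,0,0],[0,0,0],[0,0,0],[0,0,0],[0,0,0],[0,0,0],[0,0,0]], jaw=[-1,-1,-1,-1,-1,-1,-1,-1])

```text
clock: 10.62
ee_pos: [525.8, 290.5, 38.4]
orientation: [-180.0, -0.0, 1.4]
force: [0.1, -0.8, -0.0]
grip_width: 0.78
gripper_force: 0.0
```

```bash
python3 - <<'E'
from h import *
s=cam("side")
st=monitor.get_state(); print(st["ee_pos"],st["force"],st["grip_width"])
b=cv2.resize(s["color"][270:400,290:440],None,fx=4,fy=4,interpolation=cv2.INTER_CUBIC)
cv2.imwrite("pics/g3.png",b[:,:,::-1])
E
```

```text
[525.7766322  290.49163948  38.42538233] [-1.21454526  0.63222833  0.4992787 ] 0.8272618159955123
```

View pics/g3.png

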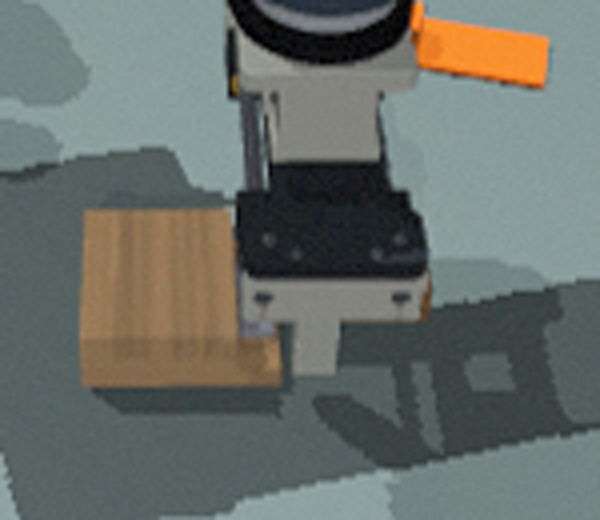

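The scraper sits fully home in the slot. In the crop the blade shows only over the apron at (257,325), and the fingers are open around the handle. I lift off and go to the bottle.

Call:
step_arm(dp=[[0,0,-0.1],[0,0,-0.2],[0,0,-0.2],[0,0,-0.2],[0,0,-0.2],[0,0,-0.18],[0,0,0],[0,0,0]], rot=[[0,0,0],[0,0,0],[0,0,0],[0,0,-1],[0,0,-1],[0,0,-1],[0,0,-1],[0,0,-1]], jaw=[-1,-1,-1,-1,-1,-1,-1,-1])

```text
clock: 11.33
ee_pos: [527.0, 291.0, 203.3]
orientation: [180.0, -0.3, 21.6]
force: [-0.0, -0.2, -0.3]
grip_width: 0.999
gripper_force: 0.0
```

Call:
step_arm(dp=[[0,0,0],[0,0,0],[0,0,0],[-0.1,0.21,0],[-0.1,0.21,0],[-0.1,0.21,0],[-0.1,0.21,0],[-0.1,0.21,0]], rot=[[0,0,-1],[0,0,-1],[0,0,-1],[0,0,0],[0,0,0],[0,0,0],[0,0,0],[0,0,0]], jaw=[-1,-1,-1,-1,-1,-1,-1,-1])

```text
clock: 12.0
ee_pos: [549.6, 116.3, 200.5]
orientation: [180.0, -0.0, 33.4]
force: [0.5, 0.0, -0.5]
grip_width: 1.0
gripper_force: 0.0
```

Call:
step_arm(dp=[[-0.1,0.21,0],[-0.1,0.21,0],[-0.1,0.21,0],[-0.1,0.21,0],[-0.1,0.21,0],[-0.1,0.21,0],[-0.1,0.21,0],[-0.1,0.21,0]], rot=[[0,0,0],[0,0,0],[0,0,0],[0,0,0],[0,0,0],[0,0,0],[0,0,0],[0,0,0]], jaw=[-1,-1,-1,-1,-1,-1,-1,-1])

```text
clock: 12.67
ee_pos: [588.0, -160.5, 200.5]
orientation: [180.0, -0.0, 33.4]
force: [0.2, 0.6, 0.2]
grip_width: 0.999
gripper_force: 0.0
```

```bash
python3 - <<'E'
from fit import *
t=cam("top"); s=cam("side")
st=monitor.get_state(); p=st["ee_pos"]; print(p,st["orientation"])
# seated scraper: predicted handle corners vs brown mask in top and side
import colorsys
for n,c in(("t",t),("s",s)):
    im=c["color"]; hsv=cv2.cvtColor(im,cv2.COLOR_RGB2HSV)
    m=cv2.inRange(hsv,(5,110,50),(16,230,170))
    m[:]=m
    box=(slice(200,300),slice(140,240)) if n=="t" else (slice(290,400),slice(340,430))
    ys,xs=np.nonzero(m[box]); ys+=box[0].start; xs+=box[1].start
    print(n,len(xs), xs.min() if len(xs) else 0,xs.max() if len(xs) else 0,ys.min() if len(xs) else 0,ys.max() if len(xs) else 0)
    T=R.from_euler("z",1.4,degrees=True).as_matrix()
    o=np.array([594.3,291.3,0])+T@[-85,0,10]
    q=np.array([[40,12,22],[40,-12,22],[-40,-12,22],[-40,12,22],[-40,-12,0],[-40,12,0]])@T.T+o
    print(w2p(c,q).round(1).tolist())
np.savez("a.npz",t=t["color"],s=s["color"])
b=cv2.resize(s["color"][110:230,280:400],None,fx=4,fy=4,interpolation=cv2.INTER_CUBIC)
a=cv2.resize(t["color"][190:290,140:220],None,fx=4,fy=4,interpolation=cv2.INTER_CUBIC)
o=np.zeros((480,800,3),np.uint8);o[:,:480]=b;o[:400,480:]=a
cv2.imwrite("pics/g4.png",o[:,:,::-1])
E
```

```text
[ 588.46506365 -164.21455878  200.15812705] [1.79867365e+02 4.05542271e-02 3.30741498e+01]
t 177 175 196 200 256
[[173.6, 224.8], [183.2, 224.4], [183.5, 256.6], [173.8, 257.0], [186.1, 256.4], [176.6, 256.8]]
s 372 340 424 290 365
[[353.7, 341.2], [353.0, 331.2], [395.8, 331.1], [397.7, 341.2], [394.9, 339.3], [396.8, 349.4]]
```

View pics/g4.png

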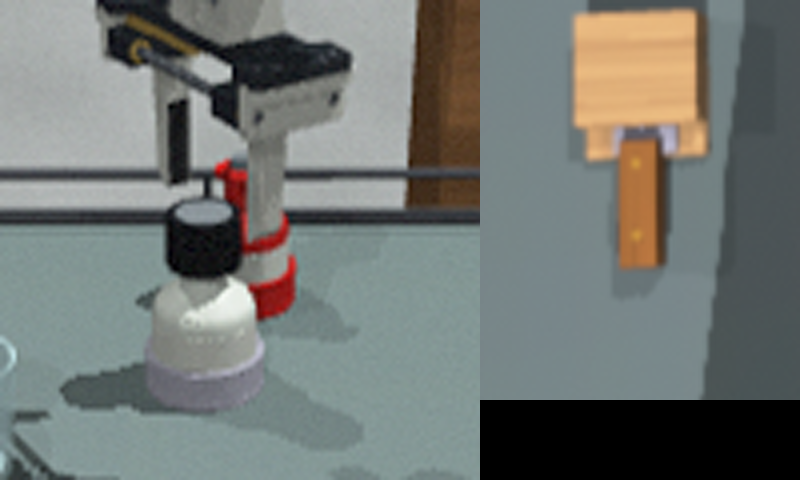

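The left part shows the gripper beside the black cap (cap top at side pixel about (331,163)), with the red look-alike behind it. The right part shows the scraper straight and home, with its handle just before the apron. I move over the cap and descend.

Call:
step_arm(dp=[[-0.076,0.158,0],[-0.076,0.158,0],[-0.076,0.158,0],[0,0,0],[0,0,0.12],[0,0,0.15],[0,0,0.15],[0,0,0]], rot=[[0,0,0],[0,0,0],[0,0,0],[0,0,0],[0,0,0],[0,0,0],[0,0,0],[0,0,0]], jaw=[-1,-1,-1,-1,-1,-1,-1,-1])

```text
clock: 13.43
ee_pos: [595.9, -234.2, 132.7]
orientation: [-179.5, 0.2, 33.4]
force: [-0.8, 1.7, -0.4]
grip_width: 0.998
gripper_force: 0.0
```

Call:
step_arm(dp=[[0,0,0],[0,0,0],[0,0,0],[0,0,0],[0,0,0],[0,0,0],[0,0,0],[0,0,0]], rot=[[0,0,0],[0,0,0],[0,0,0],[0,0,0],[0,0,0],[0,0,0],[0,0,0],[0,0,0]], jaw=[1,1,1,1,1,1,1,1])

```text
clock: 14.1
ee_pos: [600.6, -239.5, 139.2]
orientation: [179.6, -0.1, 33.3]
force: [3.9, -6.5, 0.2]
grip_width: 0.578
gripper_force: 30.0
```

```bash
python3 -c "
from rig import monitor
s=monitor.get_state();print({k:s[k] for k in('clock','ee_pos','orientation','force','wrist_torque','grip_width','gripper_force','joint_positions')})"
```

```text
{'clock': 14.1, 'ee_pos': array([ 600.58376642, -239.52103958,  139.22455361]), 'orientation': array([ 1.79584670e+02, -9.75419937e-02,  3.33353705e+01]), 'force': array([ 3.900014  , -6.52844698,  0.15391636]), 'wrist_torque': array([-1.05718644, -0.68166457, -0.08703654]), 'grip_width': 0.5783892283501693, 'gripper_force': 29.97925338393543, 'joint_positions': array([-31.56266154,  28.91119065,  82.02715928,  -0.0943449 ,
        68.64419264,  25.13635788])}
```

Call:
step_arm(dp=[[0,0,0],[0,0,0],[0,0,0],[0,0,0],[0,0.016,0.02],[0,0,0],[0,0,0],[0,0,0]], rot=[[0,0,0],[0,0,0],[0,0,0],[0,0,0],[0,0,0],[0,0,0],[0,0,0],[0,0,0]], jaw=[-0.6,-0.6,-0.6,-0.6,-0.6,-0.6,-0.6,-0.6])

```text
clock: 14.77
ee_pos: [599.8, -238.8, 134.2]
orientation: [-180.0, 0.0, 33.4]
force: [-0.3, 0.8, 0.9]
grip_width: 0.8
gripper_force: 0.0
```

Call:
step_arm(dp=[[0,0,0],[0,0,0],[0,0,0],[0,0,0],[0,0,0],[0,0,0],[0,0,0],[0,0,0]], rot=[[0,0,0],[0,0,0],[0,0,0],[0,0,0],[0,0,0],[0,0,0],[0,0,0],[0,0,0]], jaw=[1,1,1,1,1,1,1,1])

```text
clock: 15.43
ee_pos: [600.6, -239.9, 134.7]
orientation: [179.9, -0.0, 33.4]
force: [3.1, -4.5, -1.7]
grip_width: 0.574
gripper_force: 30.0
```

```bash
python3 -c "
from rig import monitor
s=monitor.get_state();print({k:s[k] for k in('clock','ee_pos','orientation','force','wrist_torque','grip_width','gripper_force')})"
```

```text
{'clock': 15.4333, 'ee_pos': array([ 600.58874153, -239.89776607,  134.71949299]), 'orientation': array([ 1.79868275e+02, -2.90492601e-02,  3.33505553e+01]), 'force': array([ 3.06746476, -4.46257541, -1.73069053]), 'wrist_torque': array([-0.77904876, -0.50216891,  0.01191603]), 'grip_width': 0.5742123399699347, 'gripper_force': 29.965773141011596}
```

Call:
step_arm(dp=[[0,0.012,0],[0,0,0],[0,0,0]], rot=[[0,0,0],[0,0,0],[0,0,0]], jaw=[1,1,1])

```text
clock: 15.68
ee_pos: [600.7, -240.0, 134.7]
orientation: [-180.0, 0.0, 33.4]
force: [-0.5, 1.1, 2.1]
grip_width: 0.576
gripper_force: 30.0
```

Call:
step_arm(dp=[[0,0,0.015],[0,0,0.015],[0,0,0.01],[0,0,0]], rot=[[0,0,0],[0,0,0],[0,0,0],[0,0,0]], jaw=[1,1,1,1])

```text
clock: 16.02
ee_pos: [600.7, -240.1, 129.6]
orientation: [180.0, -0.0, 33.4]
force: [-2.5, 1.9, 9.3]
grip_width: 0.576
gripper_force: 30.0
```

Call:
step_arm(dp=[[0,0,0.006],[0,0,0],[0,0,0],[0,0,0],[0,0,0]], rot=[[0,0,0],[0,0,-0.5],[0,0,-0.7],[0,0,-0.8],[0,0,0]], jaw=[1,1,1,1,1])

```text
clock: 16.43
ee_pos: [601.5, -240.4, 129.5]
orientation: [179.9, -0.1, 41.5]
force: [-1.6, 0.3, 10.2]
grip_width: 0.572
gripper_force: 30.0
```

```bash
python3 -c "
from rig import monitor
s=monitor.get_state();print({k:s[k] for k in('clock','ee_pos','orientation','force','wrist_torque','grip_width','gripper_force')})"
```

```text
{'clock': 16.4333, 'ee_pos': array([ 601.50921872, -240.42231559,  129.45833866]), 'orientation': array([ 1.79875996e+02, -5.70324891e-02,  4.15381550e+01]), 'force': array([-1.60628602,  0.32274017, 10.15512455]), 'wrist_torque': array([ 0.17562515,  0.22873681, -0.03796568]), 'grip_width': 0.572055879156507, 'gripper_force': 29.988912774715573}
```

Call:
step_arm(dp=[[0,0,0],[0,0,0],[0,0,0],[0,0,0],[0,0,0],[0,0,0],[0,0,0],[0,0,0]], rot=[[0,0,-0.8],[0,0,-0.8],[0,0,-0.8],[0,0,-0.8],[0,0,-0.8],[0,0,-0.8],[0,0,-0.8],[0,0,0]], jaw=[1,1,1,1,1,1,1,1])

```text
clock: 17.1
ee_pos: [601.6, -240.3, 129.5]
orientation: [179.9, -0.0, 63.9]
force: [-1.0, 1.0, 9.8]
grip_width: 0.575
gripper_force: 30.0
```

```bash
python3 -c "
from rig import monitor
s=monitor.get_state();print({k:s[k] for k in('clock','ee_pos','orientation','force','wrist_torque','grip_width','gripper_force')})"
```

```text
{'clock': 17.1, 'ee_pos': array([ 601.56160192, -240.33126925,  129.4782507 ]), 'orientation': array([ 1.79863708e+02, -1.26565151e-02,  6.39426493e+01]), 'force': array([-0.95862786,  1.03274504,  9.80494749]), 'wrist_torque': array([ 0.16681348,  0.25913282, -0.03684892]), 'grip_width': 0.5754306735833749, 'gripper_force': 29.9862888478674}
```

Call:
step_arm(dp=[[0,0,0],[0,0,0],[0,0,0],[0,0,0],[0,0,0],[0,0,0],[0,0,0],[0,0,0]], rot=[[0,0,-0.8],[0,0,-0.8],[0,0,-0.8],[0,0,-0.8],[0,0,-0.8],[0,0,-0.8],[0,0,-0.8],[0,0,-0.8]], jaw=[1,1,1,1,1,1,1,1])

```text
clock: 17.77
ee_pos: [600.2, -240.0, 129.0]
orientation: [-179.9, -0.0, 89.5]
force: [-5.0, 0.8, 10.4]
grip_width: 0.577
gripper_force: 30.0
```

Call:
step_arm(dp=[[0,0,0],[0,0,0],[0,0,0]], rot=[[0,0,-0.8],[0,0,-0.7],[0,0,0]], jaw=[1,1,1])

```text
clock: 18.02
ee_pos: [599.9, -240.1, 128.9]
orientation: [-179.9, -0.0, 95.5]
force: [-5.2, 1.0, 10.2]
grip_width: 0.577
gripper_force: 30.0
```

```bash
python3 -c "
from rig import monitor
s=monitor.get_state();print({k:s[k] for k in('clock','ee_pos','orientation','force','wrist_torque','grip_width','gripper_force')})"
```

```text
{'clock': 18.0167, 'ee_pos': array([ 599.91806872, -240.12262462,  128.88079095]), 'orientation': array([-1.79914543e+02, -9.73181978e-03,  9.55246592e+01]), 'force': array([-5.21883607,  1.02029913, 10.17080825]), 'wrist_torque': array([ 0.15804416,  0.90551016, -0.04779873]), 'grip_width': 0.5765749358246095, 'gripper_force': 29.98374632326886}
```

Call:
step_arm(dp=[[0,-0.008,0],[0,0,-0.02],[0,0,-0.03],[0,0,-0.03],[0,0,0]], rot=[[0,0,0],[0,0,0],[0,0,0],[0,0,0],[0,0,0]], jaw=[1,1,1,1,1])

```text
clock: 18.43
ee_pos: [599.9, -240.6, 140.2]
orientation: [180.0, 0.0, 95.4]
force: [1.1, -0.2, -0.7]
grip_width: 0.574
gripper_force: 30.0
```

Call:
step_arm(dp=[[0,0,-0.08],[0,0,-0.1],[0,0,-0.12],[0,0,-0.1],[0,0,-0.06],[0,0,-0.037],[0,0,0],[0,0,0]], rot=[[0,0,0],[0,0,0],[0,0,0],[0,0,0],[0,0,0],[0,0,0],[0,0,0],[0,0,0]], jaw=[1,1,1,1,1,1,1,1])

```text
clock: 19.1
ee_pos: [599.5, -240.4, 213.7]
orientation: [-180.0, -0.0, 95.4]
force: [1.0, 0.5, -0.1]
grip_width: 0.573
gripper_force: 30.0
```

Call:
step_arm(dp=[[0,0,0],[0,0,0],[0,0,0],[0,0,0]], rot=[[0,0,0],[0,0,0],[0,0,0],[0,0,0]], jaw=[1,1,1,1])

```text
clock: 19.43
ee_pos: [599.5, -240.4, 213.4]
orientation: [-179.9, -0.0, 95.4]
force: [-0.4, -0.7, -1.0]
grip_width: 0.58
gripper_force: 30.0
```

```bash
python3 - <<'E'
from h import *
s=cam("side"); t=cam("top"); st=monitor.get_state(); print(st["ee_pos"],st["orientation"],st["joint_vel"].round(2),st["clock"])
b=cv2.resize(s["color"][90:220,260:400],None,fx=4,fy=4,interpolation=cv2.INTER_CUBIC)
a=cv2.resize(t["color"][190:290,150:210],None,fx=4,fy=4,interpolation=cv2.INTER_CUBIC)
o=np.zeros((520,800,3),np.uint8);o[:,:560]=b;o[:400,560:]=a
cv2.imwrite("pics/g5.png",o[:,:,::-1])
for z in(98,138,178,218): print(z,((w2p(s,[600,-240.5,z])-[260,90])*4).round())
E
```

```text
[ 599.62188903 -240.50554302  213.77506131] [-1.79975121e+02 -1.83109657e-02  9.53624242e+01] [ 0.01 -0.14 -0.19 -0.    0.08  0.07] 19.5333
98 [[281. 342.]]
138 [[281. 291.]]
178 [[281. 238.]]
218 [[281. 183.]]
```

View pics/g5.png

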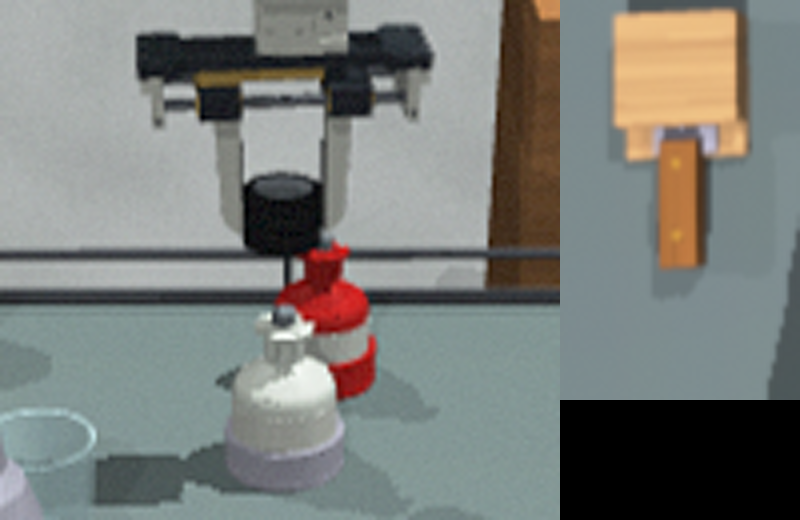

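The cap is off and held upright between the fingers. Its top is at crop (284,187), about 80 mm above its seat. The bottle neck is bare, and the scraper is still home in the block.

```bash
python3 -c "
from rig import env
print(env.hand_in())"
```

```text
the job is handed in; nothing more can be done
None
```

The job is handed in after about 19.5 s of robot time: the scraper is fully home in the block and released, and the cap is off the bottle, held upright and still about 8 cm above its seat; hand-in returned no verdict.

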